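# Twist-test the loose jar and set it aside for rework

### The arm

A 6-joint arm with a two-finger parallel gripper is mounted at the origin on the work surface. World frame = base frame: x ahead of the robot, y to its left, z up, the work surface at z = 0. Lengths are in m, angles in degrees, forces in N, time in s.
With the tool pointing down it reaches from about 0.4 to 0.825 m from the base axis. Payload 7 kg.
Tool frame: the origin (TCP) lies on the mounting face of the last link; the fingertips stand 178 mm ahead of it and the grasp point (between the pads) lies 159 mm ahead of it; z points along the fingers, y is the direction in which the jaws open and shut (so a half turn about z gives the same grasp; the last joint's range is limited). The gripper opens to 88 mm and grips with 3 to 60 N. Pads are 19 mm wide; open, the fingers measure 130 mm over their backs; the gripper's body (78 mm by 193 mm) begins 47 mm behind the grasp point.
Start: joints at [-59.926, 20.546, 0.682, 0, -70.136, -16.507], TCP at [0.158, -0.656, 0.405] pointing down, gripper open.
Joint ranges: [-176.03, 176.03], [-82.01, 121.73], [-58.28, 71.71], [-173.87, 95.51], [-174.79, -0.11], [-173.66, 173.66]. Speed limits (degrees/s): [136.94, 136.94, 172.46, 180, 180, 180].

### API

Orientations are given as [roll, pitch, yaw] about the fixed x, y, z axes, in that order (R = Rz(yaw) Ry(pitch) Rx(roll)).
In Python, from plant import r gives the robot as it stands. The module is installed in compiled form; this text tells all that it offers.
- The arm moves only by the tool carry_out, never from a script. Its argument "plan" is a list of rows, each a list of 3 entries, a list of its own where there are three numbers: the shift along the tool's x, y, z in m, then the turn, a rotation vector about the tool's x, y, z in degrees, then the closure in counts, from 0 (fully open) to 255 (shut). In form: [[[x, y, z], [ax, ay, az], hand], ...]. A call has 1 to 12 rows; each row shifts and turns the commanded pose from where the row before left it, along the tool's axes as they then stand; what a row does not reach is not made up. A row lasts 1/12 s, in which the tool goes at most 41.7 mm and 7.16 degrees, less where a joint would pass 70% of its speed; a pose out of reach is approached as far as the arm can. A call is refused whole if a number of a shift passes 0.0417 or a number of a turn 7.16, either way. A call with a gripper value outside its range is refused whole. The fingers move at their own pace and stop on an object; "grip_force" is the grip in N (left out, the last holds). Time passes only in rows, so rows that do not move let the fingers close. It gives the time, the measured TCP pose, the force and the opening at its end, in the units of the state.
- r.get_state(): the state, without advancing time (a new reading comes with each control period).
- r.capture(name): name is "scene" or "top" or "wrist"; returns the picture (400x640x3 uint8, red, green, blue); there is no depth.
- r.get_calibration(name): a dict with "K" (3x3 intrinsics, pixels), "rvec" (rotation vector, rad) and "tvec" (3), from world to camera coordinates, as OpenCV has them. Camera axes: x right, y down, z forward; pixel columns grow to the right and rows downward; lengths in m; the calibration is good to about 2 mm. The wrist camera is an equidistant fisheye: a pixel r from the principal point sees the ray r / f radians off the axis. A picture is of the moment at which its call begins: read the wrist's pose just before it. get_calibration takes no time and is no camera call; for the wrist camera it gives the pose at the moment of the call.
- r.close_job(): hands the job in, once; it reports no verdict.
The state is a dict: "time_s": time; "joints": joint angles; "qd": joint speeds; "joint_torque": joint torques, N m; "tcp_pos": TCP position; "eef_rot": TCP orientation; "contact_force": force on the tool from outside, world axes, zero at the start; "moment": the same for the moment, N m; "gripper_width": finger opening in m.
Only numpy, scipy, OpenCV 4.12 (cv2) and the standard library are available. Lean on these libraries where they do the work, as an engineer would, in place of code of your own. Each camera call takes 0.05 s, during which the arm holds its last target. There are 200 camera calls.

### The job

One of the three seal jars in the aluminium rack has a cap that is not screwed down: it stands proud with its neck showing and its grip bar is askew. Twist that cap clockwise (seen from above) by about an eighth of a turn, with the jar still seated in the rack, to confirm that it is loose, then lift the jar out by the cap and set it down, without dropping or tipping it, upright in the blue rework tray, leaving the two jars with tight caps standing in the rack.

Things in the scene. Friction and masses are not known exactly. Their poses are not given: they have to be found in the camera images.
- jar_a: the jar with the loose cap: square white plastic jar, body 60 x 60 x 58 mm, with a screw cap (black disc, grey grip bar) on a round neck; origin: centre of its underside, z up. A 16 mm gap between body and cap shows the neck (32 mm across). Total height 114 mm, mass about 0.3 kg. In any of the rack's pockets; lifts straight out. Can be carried by its cap, which turns but does not come off.
- cap_grip (a point): centre of the loose cap's upright grip bar, on the jar's axis, 99 mm above its underside. Bar: 56 mm long (this point's x axis), 18 mm thick (y), 30 mm tall (15 mm above and below this point), askew 34 to 52 degrees to the jar's sides; it stands on the cap's disc, 46 mm across, 10 mm thick. Turns with the cap.
- cap_a (a joint): turn of the loose cap, rad, growing clockwise seen from above; starts between -0.15 and 0.15, stops at -0.5 and 1.6; light friction (about 0.03 N m), stays where it is left.
- rack: aluminium plate fixed to the table, 92 mm (x) x 312 mm (y) x 20 mm high, origin at the centre of its underside, with three square pockets 64 mm wide and 14 mm deep in a row along y, 110 mm apart, one jar in each; a pocket keeps its jar from turning.
- jar_b: square white plastic jar, body 60 x 60 x 58 mm, with a screw cap (black disc, grey grip bar) on a round neck; origin: centre of its underside, z up. Tight cap: same cap, its disc only 4 mm above the body, grip bar square with the jar's sides; total height 102 mm. In another pocket of the rack; to be left there.
- jar_c: same as jar_b, also with a tight cap, in the remaining pocket of the rack; to be left there.
- tray: blue open rework tray, fixed to the table, 170 mm (x) x 230 mm (y) x 35 mm high outside, walls and floor 4 mm; origin: centre of its underside. A rejected aluminium block (50 x 35 x 30 mm) lies in it, centred 80 mm from the middle towards its -y end; the rest is free.
- set_down (a point): a good place for the jar's underside: middle of the free part of the tray's floor, 30 mm to the tray's +y side of its middle and 4 mm above its underside; axes as the tray's. Anywhere flat on the tray's floor will do.

How it is judged (in metres and radians):
On the way:
1. the loose cap has been turned clockwise to 0.4 rad or more while its jar stands in the rack (underside within 9 mm of its seat, tilt under 8 degrees) (value of joint cap_a above 0.4 rad and height (world z) of jar_a below 0.015 m and distance of jar_a from where it was at the start of the episode below 0.012 m and angle between jar_a's own z axis and vertical below 0.14 rad), for 0.1 s.
At the end, for the whole second after the job is handed in: The jar with the loose cap stands flat (underside within 6 mm of the floor) and upright (within 7 degrees) inside the rework tray, released and at rest; the two tight jars stand in their pockets, within 12 mm of where they were (x of jar_a in the frame of tray between -0.07 and 0.07 m and y of jar_a in the frame of tray between -0.1 and 0.1 m and z of jar_a in the frame of tray below 0.01 m and angle between each of jar_a, jar_b, jar_c's own z axis and vertical below 0.12 rad and linear speed of jar_a below 0.03 m/s and distance of each of jar_b, jar_c from where it was at the start of the episode below 0.012 m); the robot touches nothing.
It fails at once if the loose jar is tipped by more than 30 degrees (angle between jar_a's own z axis and vertical above 0.52 rad).
It fails at once if the loose jar is dropped into the tray (reaches its floor faster than 0.7 m/s, a fall of about 25 mm) (horizontal distance between jar_a and tray below 0.13 m and z of jar_a in the frame of tray below 0.03 m and linear speed of jar_a above 0.7 m/s).
It fails at once if a tight jar is pulled out of its pocket or knocked over (distance of any of jar_b, jar_c from where it was at the start of the episode above 0.025 m).
It also fails if it takes over 45 s, if anything falls off the work surface, if the arm or the gripper's body presses on something with over 40 N, if the wrist force passes 120 N, or if a joint passes its speed limit or range.

## Working session

There is one attempt and no reset: what is moved stays moved. The work goes in short steps, Python scripts to look and compute and a tool call to move; the robot and the scene stay as the last step left them, time stands still between calls to the robot, and variables do not carry over. Pictures are saved under pics/ and viewed, about 8 in all and at most 12, crops included, and the job is handed in when it is done.

Besides the shell and the picture viewer there is one more tool, called after "Request:" in YAML: its name, and indented under it one key for each argument. carry_out: Moves the arm, as the interface text tells. Its arguments: {"type":"object","properties":{"plan":{"type":"array","items":{"type":"array"}},"grip_force":{"type":"number"}},"required":["plan"]}

```bash
mkdir -p pics; python3 - <<'E'
from plant import r
import cv2
print(r.get_state())
for n in("top","scene"):
    cv2.imwrite(f"pics/{n}0.png",r.capture(n)[:,:,::-1]); print(n,r.get_calibration(n))
E
```

```text
{'time_s': 0.0, 'joints': array([-5.99241936e+01,  2.05915937e+01,  6.34313035e-01, -1.99166074e-02,
       -7.01369218e+01, -1.65078469e+01]), 'qd': array([ 0.00280802,  0.00962284,  0.0609555 , -0.07391551,  0.02188855,
        0.0175541 ]), 'joint_torque': array([-9.62744116e-05, -5.82723212e+01,  2.93048126e+01,  6.99700847e+00,
        6.94215763e-03, -1.88081517e-04]), 'tcp_pos': array([ 0.1583177 , -0.65597116,  0.4037254 ]), 'eef_rot': array([ 1.79904360e+02, -8.81869830e-03, -1.66438816e+02]), 'contact_force': array([0.73261756, 1.02094732, 0.32006152]), 'moment': array([-0.05860207, -0.02453318, -0.0462624 ]), 'gripper_width': 0.08711565594894725}
top {'K': array([[493.42522911,   0.        , 329.37113653],
       [  0.        , 493.42522911, 208.85622356],
       [  0.        ,   0.        ,   1.        ]]), 'rvec': array([ 2.16321485, -2.211878  ,  0.09412989]), 'tvec': array([-0.0055831 ,  0.55319491,  1.07917271])}
scene {'K': array([[417.78428489,   0.        , 318.13047812],
       [  0.        , 417.78428489, 196.11792416],
       [  0.        ,   0.        ,   1.        ]]), 'rvec': array([ 0.82353018,  2.77830108, -0.72051524]), 'tvec': array([ 0.47461466, -0.20622816,  1.04227716])}
```

View pics/top0.png

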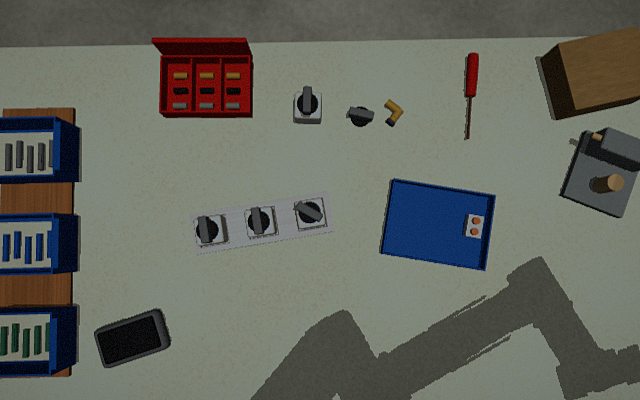

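View pics/scene0.png

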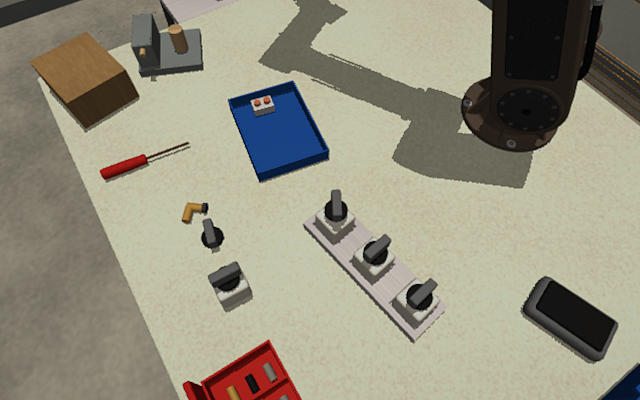

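The three-jar rack runs from about (208,230) to (310,212) in the top view. The right-hand jar, nearest the tray, has the askew bar and is the loose one. The tray is at about (437,224), with its block towards the right (480,226). I'll enlarge the rack and tray.

```bash
cat > h.py <<'E'
import numpy as np,cv2
from plant import r
def ray(n,p):
    c=r.get_calibration(n);R=cv2.Rodrigues(c["rvec"])[0];o=-R.T@c["tvec"]
    q=np.linalg.inv(c["K"])@[*p,1.]
    if n=="wrist":
        d=q[:2];t=np.linalg.norm(d);q=np.array([*(d/max(t,1e-9)*np.sin(t)),np.cos(t)])
    return o,R.T@q
def onz(n,p,z):
    o,d=ray(n,p);return (o+d*(z-o[2])/d[2]).round(4)
def proj(n,P):
    c=r.get_calibration(n);R=cv2.Rodrigues(c["rvec"])[0];q=R@np.asarray(P,float)+c["tvec"]
    if n=="wrist":
        t=np.arctan2(np.hypot(*q[:2]),q[2]);u=q[:2]/np.hypot(*q[:2])*t
    else:u=q[:2]/q[2]
    return c["K"][:2,:2]@u+c["K"][:2,2]
E
python3 - <<'E'
import cv2
a=cv2.imread("pics/top0.png")
cv2.imwrite("pics/c1.png",cv2.resize(a[180:260,180:340],None,fx=5,fy=5,interpolation=cv2.INTER_CUBIC))
cv2.imwrite("pics/c2.png",cv2.resize(a[170:280,370:510],None,fx=5,fy=5,interpolation=cv2.INTER_CUBIC))
E
```

```text
(no output)
```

View pics/c1.png

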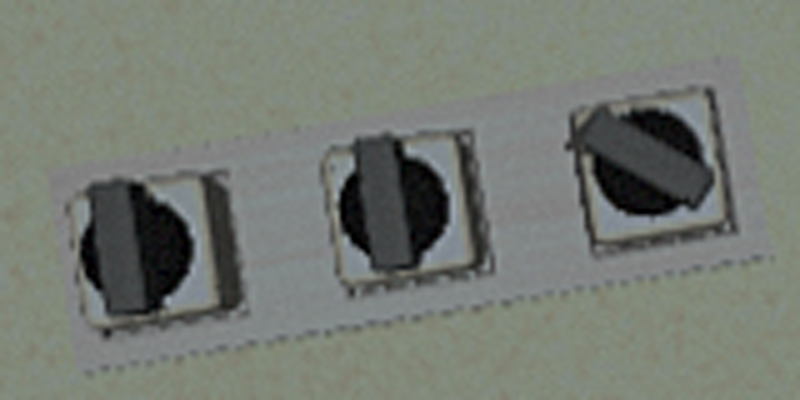

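View pics/c2.png

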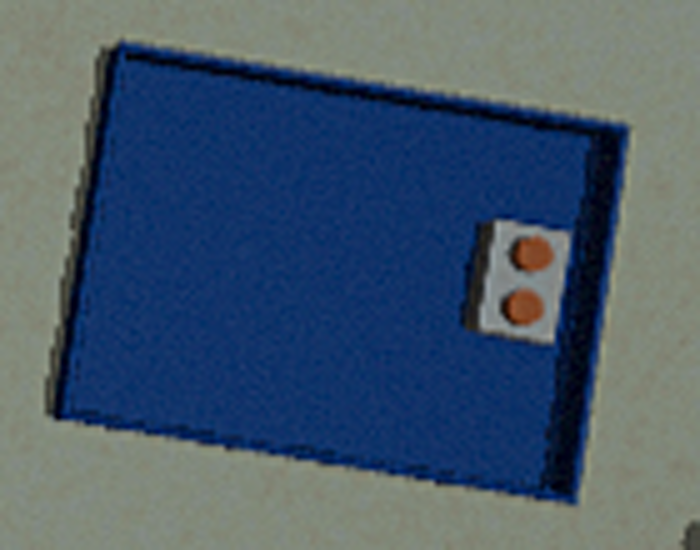

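The crop shows the loose jar's bar with corners (605,108), (714,178), (697,208) and (580,142). It runs diagonally over the square body. The tray rim corners are (122,45), (627,127), (575,500) and (57,415), and the block is at the right-hand (-y) end.

```bash
python3 - <<'E'
from h import *
def f(pts,ox,oy,z): return np.array([onz("top",((x+.5)/5-.5+ox,(y+.5)/5-.5+oy),z) for x,y in pts])
for nm,pts,o,z in [("bar",[(605,108),(714,178),(697,208),(580,142)],(180,180),.12),
 ("rack",[(55,172),(738,55),(775,255),(88,374)],(180,180),.02),
 ("body",[(575,110),(714,88),(734,232),(594,252)],(180,180),.064),
 ("tray",[(122,45),(627,127),(575,500),(57,415)],(370,170),.035)]:
    P=f(pts,*o,z); e=P[1]-P[0]+P[2]-P[3]; g=P[3]-P[0]+P[2]-P[1]
    print(nm,P.mean(0).round(4),"long dir deg",np.degrees(np.arctan2(e[1],e[0])).round(1),np.degrees(np.arctan2(g[1],g[0])).round(1),np.linalg.norm(e)/2,np.linalg.norm(g)/2)
    if nm=="rack": print("pocket3",P.mean(0)+.11*e/np.linalg.norm(e))
E
```

```text
bar [0.5412 0.0238 0.12  ] long dir deg -122.3 145.7 0.0535573057574781 0.015546221405859388
rack [0.5263 0.1312 0.02  ] long dir deg -81.5 -170.9 0.308320693434612 0.09094723745117274
pocket3 [0.54264013 0.02247041 0.02      ]
body [0.5402 0.0233 0.064 ] long dir deg -82.7 -173.4 0.060343288773483335 0.061914235035248504
tray [ 0.5138 -0.2575  0.035 ] long dir deg -100.6 168.8 0.2280050109098482 0.1661107010399992
```

Request:
carry_out:
  plan:
    - [[-0.0242, 0.0259, 0], [0, 0, 0], 0]
    - [[-0.0242, 0.0259, 0], [0, 0, 0], 0]
    - [[-0.0242, 0.0259, 0], [0, 0, 0], 0]
    - [[-0.0242, 0.0259, 0], [0, 0, 0], 0]
    - [[-0.0242, 0.0259, 0], [0, 0, 0], 0]
    - [[-0.0242, 0.0259, 0], [0, 0, 0], 0]
    - [[-0.0242, 0.0259, 0], [0, 0, 0], 0]
    - [[-0.0242, 0.0259, 0], [0, 0, 0], 0]
    - [[-0.0242, 0.0259, 0], [0, 0, 0], 0]
    - [[-0.0242, 0.0259, 0], [0, 0, 0], 0]
    - [[-0.0242, 0.0259, 0], [0, 0, 0], 0]
    - [[-0.0242, 0.0259, 0], [0, 0, 0], 0]

```text
time_s: 1.1
tcp_pos: [0.368, -0.2842, 0.4046]
eef_rot: [180.0, 0.0, -166.4]
contact_force: [2.3, -0.6, 0.0]
gripper_width: 0.0878
```

Request:
carry_out:
  plan:
    - [[-0.0242, 0.0259, 0], [0, 0, 0], 0]
    - [[-0.0242, 0.0259, 0], [0, 0, 0], 0]
    - [[-0.0242, 0.0259, 0], [0, 0, 0], 0]
    - [[-0.0242, 0.0259, 0], [0, 0, 0], 0]
    - [[-0.0242, 0.0259, 0], [0, 0, 0], 0]
    - [[-0.0242, 0.0259, 0], [0, 0, 0], 0]
    - [[-0.0242, 0.0259, 0], [0, 0, 0], 0]
    - [[-0.0242, 0.0259, 0], [0, 0, 0], 0]
    - [[-0.0242, 0.0259, 0], [0, 0, 0], 0]
    - [[-0.0242, 0.0259, 0], [0, 0, 0], 0]
    - [[0, 0, 0], [0, 0, 0], 0]

```text
time_s: 2.02
tcp_pos: [0.5447, 0.0269, 0.4039]
eef_rot: [-180.0, 0.0, -166.3]
contact_force: [0.7, 0.3, 0.7]
gripper_width: 0.0875
```

Request:
carry_out:
  plan:
    - [[0, 0, 0], [0, 0, -6.3], 0]
    - [[0, 0, 0], [0, 0, -6.3], 0]
    - [[0, 0, 0], [0, 0, -6.3], 0]
    - [[0, 0, 0], [0, 0, -6.3], 0]
    - [[0, 0, 0], [0, 0, -6.3], 0]
    - [[0, 0, 0], [0, 0, -6.3], 0]
    - [[0, 0, 0], [0, 0, -6.3], 0]
    - [[0, 0, 0], [0, 0, 0], 0]
    - [[0, 0, 0], [0, 0, 0], 0]

```text
time_s: 2.77
tcp_pos: [0.5421, 0.0226, 0.4044]
eef_rot: [180.0, -0.0, -122.5]
contact_force: [-0.1, -0.4, -0.3]
gripper_width: 0.0872
```

```bash
python3 - <<'E'
from h import *
s=r.get_state();print(s["tcp_pos"],s["eef_rot"],s["joints"].round(1))
print(r.get_calibration("wrist"))
c=np.array([.542,.0235,.12]);print("bar",proj("wrist",c))
for n in (1,-1):
  a=np.radians(57.7);print(proj("wrist",c+n*.028*np.array([np.cos(a),np.sin(a),0])))
a=r.capture("wrist");cv2.imwrite("pics/w1.png",a[:,:,::-1])
E
```

```text
[0.54207212 0.02259301 0.40441076] [ 1.79976898e+02 -1.80558226e-02 -1.22532645e+02] [ 23.1   8.1 -16.1  -0.  -65.8 -55.6]
{'K': array([[309.70691629,   0.        , 315.46392655],
       [  0.        , 309.70691629, 198.92295104],
       [  0.        ,   0.        ,   1.        ]]), 'rvec': array([-0.84661439, -2.90572605, -0.4382679 ]), 'tvec': array([ 0.44449384, -0.332912  ,  0.29894837])}
bar [315.39291005 198.46501772]
[315.49508747 227.54535008]
[315.28494706 167.6110468 ]
```

View pics/w1.png

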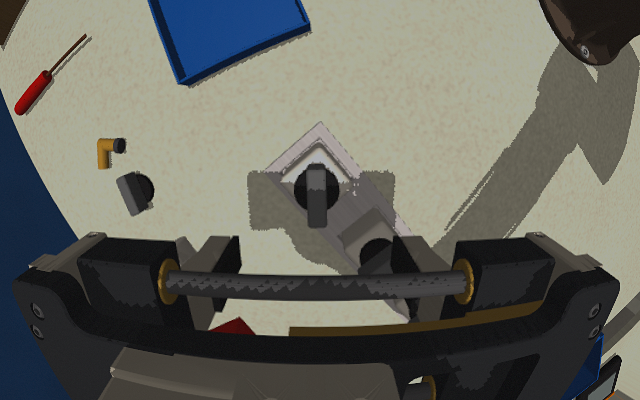

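The wrist view shows the bar from (316,166) to (317,227). I predicted (315,168) to (315,228), so the alignment is good. Next I descend and close.

Request:
carry_out:
  plan:
    - [[0, 0, 0.03], [0, 0, 0], 0]
    - [[0, 0, 0.03], [0, 0, 0], 0]
    - [[0, 0, 0.03], [0, 0, 0], 0]
    - [[0, 0, 0.02], [0, 0, 0], 0]
    - [[0, 0, 0.014], [0, 0, 0], 0]
    - [[0, 0, 0.007], [0, 0, 0], 0]
    - [[0, 0, 0], [0, 0, 0], 0]
    - [[0, 0, 0], [0, 0, 0], 0]
  grip_force: 25

```text
time_s: 3.48
tcp_pos: [0.5425, 0.0227, 0.274]
eef_rot: [-180.0, -0.0, -122.4]
contact_force: [0.5, 0.1, 1.0]
gripper_width: 0.0875
```

Request:
carry_out:
  plan:
    - [[0, 0, 0], [0, 0, 0], 120]
    - [[0, 0, 0], [0, 0, 0], 170]
    - [[0, 0, 0], [0, 0, 0], 255]
    - [[0, 0, 0], [0, 0, 0], 255]
    - [[0, 0, 0], [0, 0, 0], 255]
    - [[0, 0, 0], [0, 0, 0], 255]
    - [[0, 0, 0], [0, 0, 0], 255]
    - [[0, 0, 0], [0, 0, 0], 255]
    - [[0, 0, 0], [0, 0, 0], 255]
    - [[0, 0, 0], [0, 0, 0], 255]

```text
time_s: 4.32
tcp_pos: [0.5422, 0.0226, 0.2736]
eef_rot: [180.0, -0.0, -122.3]
contact_force: [-0.3, -0.4, -0.3]
gripper_width: 0.0263
```

Request:
carry_out:
  plan:
    - [[0, 0, 0], [0, 0, 0], 255]
    - [[0, 0, 0], [0, 0, 0], 255]
    - [[0, 0, 0], [0, 0, 0], 255]
    - [[0, 0, 0], [0, 0, 0], 255]
    - [[0, 0, 0], [0, 0, 0], 255]
    - [[0, 0, 0], [0, 0, 0], 255]

```text
time_s: 4.82
tcp_pos: [0.5421, 0.0227, 0.2735]
eef_rot: [180.0, -0.0, -122.3]
contact_force: [-1.2, 0.5, -1.5]
gripper_width: 0.0176
```

Request:
carry_out:
  plan:
    - [[0, 0, 0], [0, 0, 4.5], 255]
    - [[0, 0, 0], [0, 0, 4.5], 255]
    - [[0, 0, 0], [0, 0, 4.5], 255]
    - [[0, 0, 0], [0, 0, 4.5], 255]
    - [[0, 0, 0], [0, 0, 4.5], 255]
    - [[0, 0, 0], [0, 0, 4.5], 255]
    - [[0, 0, 0], [0, 0, 4.5], 255]
    - [[0, 0, 0], [0, 0, 4.5], 255]
    - [[0, 0, 0], [0, 0, 4.5], 255]
    - [[0, 0, 0], [0, 0, 4.5], 255]
    - [[0, 0, 0], [0, 0, 0], 255]
    - [[0, 0, 0], [0, 0, 0], 255]

```text
time_s: 5.82
tcp_pos: [0.5419, 0.0228, 0.2737]
eef_rot: [180.0, -0.0, -167.2]
contact_force: [-4.6, 4.3, 4.3]
gripper_width: 0.0181
```

```bash
python3 - <<'E'
from h import *
s=r.get_state();print(s["tcp_pos"],s["eef_rot"],s["moment"],s["gripper_width"])
a=r.capture("wrist");b=r.capture("scene")[150:350,260:480]
cv2.imwrite("pics/w2.png",np.hstack([cv2.resize(a[100:300,200:440],None,fx=1.75,fy=1.75),cv2.resize(b,(385,350))])[:,:,::-1])
E
```

```text
[0.54193681 0.02283767 0.27374313] [ 1.79979982e+02 -2.42588184e-02 -1.67193236e+02] [1.5135601  1.59997953 0.03642513] 0.018117458818133092
```

View pics/w2.png

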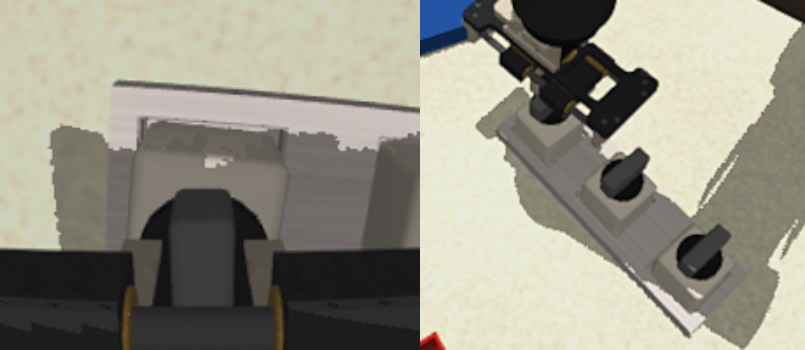

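The bar is square between the pads after the 45° twist, and the jar is still seated and aligned with its pocket. The neighbouring jars haven't moved. I lift and then carry.

Request:
carry_out:
  plan:
    - [[0, 0, 0], [0, 0, 0], 255]
    - [[0, 0, -0.003], [0, 0, 0], 255]
    - [[0, 0, -0.006], [0, 0, 0], 255]
    - [[0, 0, -0.009], [0, 0, 0], 255]
    - [[0, 0, -0.012], [0, 0, 0], 255]
    - [[0, 0, -0.012], [0, 0, 0], 255]
    - [[0, 0, -0.012], [0, 0, 0], 255]
    - [[0, 0, -0.012], [0, 0, 0], 255]
    - [[0, 0, -0.009], [0, 0, 0], 255]
    - [[0, 0, -0.005], [0, 0, 0], 255]
    - [[0, 0, 0], [0, 0, 0], 255]
    - [[0, 0, 0], [0, 0, 0], 255]
  grip_force: 35

```text
time_s: 6.92
tcp_pos: [0.5421, 0.0225, 0.3537]
eef_rot: [180.0, 0.0, -167.3]
contact_force: [-0.9, 0.5, -4.3]
gripper_width: 0.0175
```

```bash
python3 - <<'E'
from h import *
s=r.get_state();print(s["tcp_pos"],s["eef_rot"],s["contact_force"],s["gripper_width"])
b=r.capture("scene")[120:330,240:480]
cv2.imwrite("pics/s3.png",cv2.resize(b,None,fx=2.5,fy=2.5)[:,:,::-1])
E
```

```text
[0.54206896 0.02254391 0.35366244] [ 1.79990188e+02  1.22716853e-02 -1.67330453e+02] [-0.86118658  0.52687332 -4.26018928] 0.017518804712828306
```

View pics/s3.png

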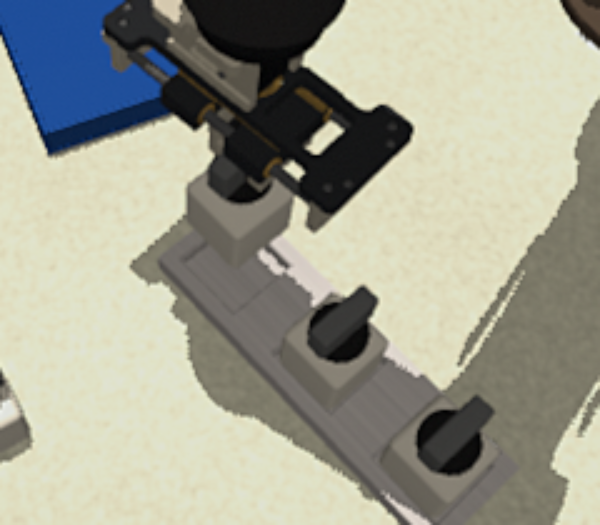

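The jar hangs upright at (240,210), clear of its pocket. Both tight jars are still in the rack. Now I carry it to the tray.

Request:
carry_out:
  plan:
    - [[0.003, -0.0094, 0], [0, 0, 0], 255]
    - [[0.0053, -0.0164, 0], [0, 0, 0], 255]
    - [[0.0076, -0.0235, 0], [0, 0, 0], 255]
    - [[0.0076, -0.0235, 0], [0, 0, 0], 255]
    - [[0.0076, -0.0235, 0], [0, 0, 0], 255]
    - [[0.0076, -0.0235, 0], [0, 0, 0], 255]
    - [[0.0076, -0.0235, 0], [0, 0, 0], 255]
    - [[0.0076, -0.0235, 0], [0, 0, 0], 255]
    - [[0.0076, -0.0235, 0], [0, 0, 0], 255]
    - [[0.0076, -0.0235, 0], [0, 0, 0], 255]
    - [[0.0053, -0.0164, 0], [0, 0, 0], 255]
    - [[0.003, -0.0094, 0], [0, 0, 0], 255]

```text
time_s: 7.97
tcp_pos: [0.5185, -0.2302, 0.3527]
eef_rot: [180.0, -0.1, -167.4]
contact_force: [0.0, 1.6, -4.5]
gripper_width: 0.0176
```

Request:
carry_out:
  plan:
    - [[0, 0, 0], [0, 0, 0], 255]
    - [[0, 0, 0], [0, 0, 0], 255]
    - [[0, 0, 0.006], [0, 0, 0], 255]
    - [[0, 0, 0.012], [0, 0, 0], 255]
    - [[0, 0, 0.012], [0, 0, 0], 255]
    - [[0, 0, 0.012], [0, 0, 0], 255]
    - [[0, 0, 0.012], [0, 0, 0], 255]
    - [[0, 0, 0.01], [0, 0, 0], 255]
    - [[0, 0, 0.007], [0, 0, 0], 255]
    - [[0, 0, 0.003], [0, 0, 0], 255]
    - [[0, 0, 0], [0, 0, 0], 255]
    - [[0, 0, 0], [0, 0, 0], 255]

```text
time_s: 8.97
tcp_pos: [0.5195, -0.228, 0.2799]
eef_rot: [-180.0, 0.0, -167.3]
contact_force: [0.8, -0.1, -3.4]
gripper_width: 0.0178
```

```bash
python3 - <<'E'
from h import *
s=r.get_state();print(s["tcp_pos"],s["eef_rot"],s["contact_force"],s["gripper_width"])
b=r.capture("scene")[60:230,190:400]
cv2.imwrite("pics/s4.png",cv2.resize(b,None,fx=3,fy=3)[:,:,::-1])
E
```

```text
[ 0.51949491 -0.22798155  0.2799265 ] [-1.79985506e+02  1.29526738e-02 -1.67310449e+02] [ 0.81859424 -0.0516879  -3.35880637] 0.017807468425822287
```

View pics/s4.png

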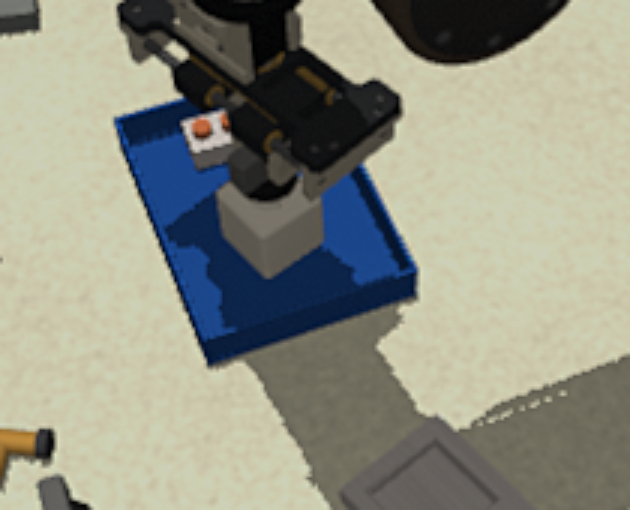

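The jar is upright over the tray's free floor, about 8 mm up. The block is clear, at (205,135). I lower slowly until I feel contact.

Request:
carry_out:
  plan:
    - [[0, 0, 0.002], [0, 0, 0], 255]
    - [[0, 0, 0.002], [0, 0, 0], 255]
    - [[0, 0, 0.0015], [0, 0, 0], 255]
    - [[0, 0, 0.001], [0, 0, 0], 255]
    - [[0, 0, 0.001], [0, 0, 0], 255]
    - [[0, 0, 0.0005], [0, 0, 0], 255]
    - [[0, 0, 0], [0, 0, 0], 255]
    - [[0, 0, 0], [0, 0, 0], 255]

```text
time_s: 9.68
tcp_pos: [0.5192, -0.2281, 0.2717]
eef_rot: [-180.0, 0.0, -167.3]
contact_force: [1.2, 0.4, -3.8]
gripper_width: 0.0176
```

Request:
carry_out:
  plan:
    - [[0, 0, 0.0005], [0, 0, 0], 255]
    - [[0, 0, 0.0005], [0, 0, 0], 255]
    - [[0, 0, 0], [0, 0, 0], 255]
    - [[0, 0, 0], [0, 0, 0], 255]

```text
time_s: 10.02
tcp_pos: [0.5193, -0.2281, 0.2714]
eef_rot: [-180.0, 0.0, -167.3]
contact_force: [-2.5, 2.7, 6.5]
gripper_width: 0.0178
```

The force has gone from -3.8 to +6.5 N, so the jar is on the floor. I release and rise.

Request:
carry_out:
  plan:
    - [[0, 0, 0], [0, 0, 0], 190]
    - [[0, 0, 0], [0, 0, 0], 180]
    - [[0, 0, 0], [0, 0, 0], 160]
    - [[0, 0, 0], [0, 0, 0], 120]
    - [[0, 0, 0], [0, 0, 0], 80]
    - [[0, 0, 0], [0, 0, 0], 80]
    - [[0, 0, 0], [0, 0, 0], 80]
    - [[0, 0, 0], [0, 0, 0], 80]
    - [[0, 0, 0], [0, 0, 0], 80]

```text
time_s: 10.77
tcp_pos: [0.5192, -0.2281, 0.2706]
eef_rot: [180.0, -0.0, -167.3]
contact_force: [-0.6, -0.8, 0.4]
gripper_width: 0.0593
```

Request:
carry_out:
  plan:
    - [[0, 0, -0.005], [0, 0, 0], 80]
    - [[0, 0, -0.015], [0, 0, 0], 80]
    - [[0, 0, -0.02], [0, 0, 0], 80]
    - [[0, 0, -0.03], [0, 0, 0], 80]
    - [[0, 0, -0.03], [0, 0, 0], 80]
    - [[0, 0, -0.02], [0, 0, 0], 80]
    - [[0, 0, 0], [0, 0, 0], 80]
    - [[0, 0, 0], [0, 0, 0], 80]

```text
time_s: 11.43
tcp_pos: [0.5193, -0.2281, 0.3924]
eef_rot: [-179.9, 0.2, -167.3]
contact_force: [0.8, -0.2, -1.3]
gripper_width: 0.0608
```

```bash
python3 - <<'E'
from h import *
s=r.get_state();print(s["tcp_pos"],s["contact_force"],s["gripper_width"])
b=r.capture("scene")[60:360,180:480]
w=r.capture("wrist")
cv2.imwrite("pics/s5.png",np.hstack([cv2.resize(b,(400,400)),w[:,120:520]])[:,:,::-1])
print("set_down top, expected in wrist:",proj("wrist",[.5195,-.228,.118]))
E
```

```text
[ 0.51931113 -0.2280998   0.39238141] [ 0.8331515  -0.17685636 -1.33464685] 0.06076193765934606
set_down top, expected in wrist: [314.74829103 202.97942104]
```

View pics/s5.png

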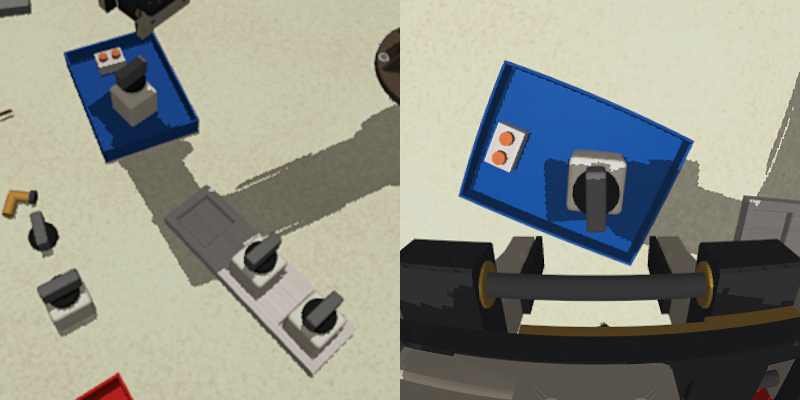

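The jar stands upright on the tray floor, clear of the walls and block. The two tight jars are in the rack and the gripper is clear, so I hand in.

```bash
python3 -c "
from plant import r
print(r.close_job(), r.get_state()['time_s'])"
```

```text
the job is handed in; nothing more can be done
the job is handed in; nothing more can be done
```

The loose-capped jar, in the rack pocket nearest the tray, now stands upright in the blue rework tray. I handed the job in at about 11.5 s on the robot's clock; no verdict is reported.

- **Twist:** I gripped the bar (opening about 18 mm) and turned it 45° clockwise with the jar in its pocket. The picture afterwards showed the bar square between the pads and the jar still seated. The cap's joint angle can't be read directly, so I am relying on the bar having followed the jaws.
- **Move:** I lifted the jar straight out, carried it to the set-down point and lowered it until the contact force rose to about 6.5 N. Then I opened the gripper and rose about 120 mm clear.
- **Last checks:** The final scene and wrist pictures show the jar upright on the tray floor, clear of the walls and the block. The two tight jars are still in their pockets and the gripper touches nothing. No check failed or disagreed.

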